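# Brush out a fixture sleeve, then hold the offset lever level over it

## Robot

A 6-joint arm with a two-finger parallel gripper is mounted at the origin on the work surface; the furniture and walls round the work are solid. World frame = base frame: x ahead of the robot, y to its left, z up, the work surface at z = 0. Lengths are in mm, angles in degrees, forces in N, time in s.
With the tool pointing down it reaches from about 350 to 850 mm from the base axis. Payload 8.1 kg.
Tool frame: the origin (TCP) lies at the very end of the fingers, on their centre line; the grasp point (between the pads) lies 19 mm behind it; z points along the fingers, y is the direction in which the jaws open and shut (so a half turn about z gives the same grasp; the last joint's range is limited). The gripper opens to 85 mm and grips with 20 to 120 N. Pads are 22 mm wide; open, the fingers measure 114 mm over their backs; the gripper's body (76 mm by 85 mm) begins 54 mm behind the grasp point. The pads swing forward as they close: fully open they stand 13 mm farther back than shut.
Start: joints at [64.378, 7.471, 85.268, -0, 87.261, -4.893], TCP at [212.354, 561.169, 231.292] pointing down, gripper open.
Joint ranges: [-169.43, 169.43], [-51.17, 129.36], [1.28, 143.12], [-76.62, 256.62], [0, 156.53], [-152.29, 152.29]. Speed limits (degrees/s): [136.94, 136.94, 159.86, 180, 180, 180].

## Interface

Orientations are given as [roll, pitch, yaw] about the fixed x, y, z axes, in that order (R = Rz(yaw) Ry(pitch) Rx(roll)).
In Python, from bench import r, eyes gives the robot as it stands. The module is installed in compiled form; this text tells all that it offers.
- The arm moves only by the tool play_rows, never from a script. Its argument "deltas" is a list of rows, each a list of 3 entries, a list of its own where there are three numbers: the shift along the tool's x, y, z in m, then the turn, a rotation vector about the tool's x, y, z in rad, then the closure, from 0 (fully open) to 1 (shut). A call has 1 to 8 rows; each row shifts and turns the pose as measured when the row begins, along the tool's axes as they then stand; what a row does not reach is not made up. A row lasts 1/8 s, in which the tool goes at most 62.5 mm and 10.7 degrees, less where a joint would pass 70% of its speed; a pose out of reach is approached as far as the arm can. A call with a gripper value outside its range is refused whole. The fingers move at their own pace and stop on an object; "force" is the grip in N (left out, the last holds). Time passes only in rows, so rows that do not move let the fingers close. It gives the time, the measured TCP pose, the force and the opening at its end, in the units of the state.
- r.sense(): the state, without advancing time (a new reading comes with each control period).
- eyes.snapshot(name): name is "scene" or "side" or "wrist"; returns the picture (420x560x3 uint8, red, green, blue); there is no depth.
- eyes.get_calibration(name): a dict with "mtx" (3x3 intrinsics, pixels), "R" (3x3) and "t" (3): a world point X has camera coordinates R X + t; the wrist camera has in their place "T_tool_cam" (4x4, takes a point from camera to tool coordinates, whose origin is the TCP and whose axes are the flange's). Camera axes: x right, y down, z forward; pixel columns grow to the right and rows downward; lengths in mm; the calibration is good to about 2 mm. A picture is of the moment at which its call begins: read the wrist's pose just before it. get_calibration takes no time and is no camera call.
- r.hand_in(): hands the job in, once; it reports no verdict.
The state is a dict: "time": time; "joint_pos": joint angles; "qd": joint speeds; "joint_efforts": joint torques, N m; "tool_pos": TCP position; "tcp_rot": TCP orientation; "ft_force": force on the tool from outside, world axes, zero at the start; "wrist_torque": the same for the moment, N m; "finger_gap": finger opening in mm.
Only numpy, scipy, OpenCV 4.12 (cv2) and the standard library are available. Lean on these libraries where they do the work, as an engineer would, in place of code of your own. Each camera call takes 0.05 s, during which the arm holds its last target. There are 200 camera calls.

## Task

Clean the upright steel sleeve of the bench fixture: move the brush that stands in it up at least half the sleeve's depth and back down to the bottom, two times over, then put the brush head-down into the white mug and let go of it. Then pick up the green offset lever by its balance point (the yellow band) and hold it level and still a few centimetres above the fixture, hub straight over the sleeve and pin straight over the slot of the grey post, touching nothing but the gripper; the job finishes while you are holding it there. Leave the blue magnet, the ink bottle, the marker and the blade case where they are and do not tip the mug.

Things in the scene. Friction and masses are not known exactly. Their poses are not given: they have to be found in the camera images.
- sleeve_mouth (a point): Centre of the rim of the fixture's upright steel sleeve: a tube 58 mm outside, bore 42 mm, rim 75 mm above the table. The fixture is bolted down: an aluminium plate 262 x 74 x 8 mm with the sleeve near one end and a grey slotted post near the other. The frame's z is up, its x runs along the plate from sleeve to post.
- sleeve_floor (a point): Centre of the floor of the sleeve's bore, 8 mm above the table and 67 mm below the rim; same axes as sleeve_mouth. The brush's foot stands here at the start.
- post_slot (a point): Point at the middle of the top of the fixture's grey post (30 x 40 mm, top 75 mm above the table), 180 mm from the sleeve's axis along the plate. A slot 16 mm wide and 25 mm deep runs through it along the plate. Same axes as sleeve_mouth.
- lever_balance (a point): Balance point of the loose green lever (0.48 to 0.78 kg, 212 mm long): middle of its bar, at a yellow band 10 mm wide, 34 mm above the underside. Bar: 18 mm wide, flat upright sides, 16 mm high, air beneath. z up, x along the bar from hub to pin; grasp across y. It lies level on the table on its heavy hub (axis at x = -52 mm) and its pin (x = +128 mm).
- hub_bottom (a point): Centre of the underside of the lever's round hub, 34 mm below the balance point; same axes as lever_balance. The hub is 42 mm high in all: its lower 20 mm are steel, 32 mm across; above that a green flange 48 mm across.
- pin_bottom (a point): Centre of the lower end of the lever's steel pin, 12 mm across, which points down from the bar; 34 mm below the balance point and 180 mm from the hub's axis; same axes as lever_balance.
- brush_grip (a point): Middle of the loose brush's pale wooden handle, 153 mm above the foot: 16 x 16 mm square, flat sides facing the frame's x and y, 68 mm long. z points up along the brush (187 mm, 60 g): at the foot a blue round head 26 mm across, 70 mm long, then a steel stem 8 mm across, then the handle. It stands upright in the sleeve at the start.
- brush_foot (a point): Centre of the flat lower end of the brush's head; same axes as brush_grip.
- mug_floor (a point): Centre of the inner floor of the loose white mug, 7 mm above the table; the mouth is about 68 mm wide inside, 84 mm across the rim outside and 91 mm above the table. The frame's z points up; the handle sticks out to the frame's -y, to 73 mm from the mug's axis.
- magnet: Blue round magnet, 44 mm across and 36 mm high, loose; origin at the centre of its underside. Not to be moved.
- ink_bottle: Loose ink bottle with blue label and black cap, 44 mm across and 112 mm high; origin at the centre of its underside. Not to be moved.
- marker_1: White marker with red cap, 132 mm long and 17 mm high, lying loose on the table; origin under its middle. Not to be moved.
- blade_case: Slim blue blade case, 30 x 85 x 14 mm, lying loose; origin at the centre of its underside. Not to be moved.
There are look-alikes about, which are no part of the job. Of the things that look like the part that bears lever_balance, the larger one is meant.

How it is judged (in metres and radians):
On the way, in this order (a step that is already met when the one before it is completed fails the run):
1. the brush is raised in the sleeve by at least half the sleeve's depth (z of brush_foot in the frame of sleeve_floor above 0.03 m and horizontal distance between brush_foot and sleeve_floor below 0.02 m).
2. the brush is back down at the bottom of the sleeve (z of brush_foot in the frame of sleeve_floor below 0.012 m and horizontal distance between brush_foot and sleeve_floor below 0.02 m).
3. the brush is raised a second time (all of step 1).
4. the brush is down at the bottom a second time (all of step 2).
5. the brush stands in the mug, released (horizontal distance between brush_foot and mug_floor below 0.045 m and z of brush_foot in the frame of mug_floor between -0.01 and 0.03 m and angle between mug_floor's own z axis and vertical below 0.15 rad and contact force between the fingers and brush below 0.1 N), for 0.2 s.
At the end, for the whole second after the job is handed in: Lever held still by the fingers alone within 20 mm of its balance point, level within 0.09 rad, hub underside 10 to 70 mm above the sleeve rim, hub within 12 mm of the sleeve axis, pin within 15 mm of the slot; brush released, its foot within 30 mm of the floor of the upright mug (all of step 5 and contact force between the fingers and lever above 2 N and contact force between lever and fixture below 0.05 N and contact force between lever and mug below 0.05 N and contact force between lever and brush below 0.05 N and angle between lever_balance's own z axis and vertical below 0.09 rad and horizontal distance between hub_bottom and sleeve_mouth below 0.012 m and horizontal distance between pin_bottom and post_slot below 0.015 m and z of hub_bottom in the frame of sleeve_mouth between 0.01 and 0.07 m and x of the grasp point in the frame of lever_balance between -0.02 and 0.02 m and linear speed of lever below 0.02 m/s); the arm keeps its last pose, push and grip.
It fails at once if the blue magnet moved more than 30 mm (distance of magnet from where it was at the start of the episode above 0.03 m).
It fails at once if the ink bottle moved more than 30 mm (distance of ink_bottle from where it was at the start of the episode above 0.03 m).
It fails at once if the marker moved more than 30 mm (distance of marker_1 from where it was at the start of the episode above 0.03 m).
It fails at once if the blade case moved more than 30 mm (distance of blade_case from where it was at the start of the episode above 0.03 m).
It fails at once if the mug is tipped (angle between mug_floor's own z axis and vertical above 0.5 rad).
It also fails if it takes over 67 s, if anything falls off the work surface, if the arm or the gripper's body presses on something with over 40 N, if the wrist force passes 120 N, or if a joint passes its speed limit or range.

## Working session

There is one attempt and no reset: what is moved stays moved. The work goes in short steps, Python scripts to look and compute and a tool call to move; the robot and the scene stay as the last step left them, time stands still between calls to the robot, and variables do not carry over. Pictures are saved under pics/ and viewed, about 8 in all and at most 12, crops included, and the job is handed in when it is done.

Besides the shell and the picture viewer there is one more tool, called as name(argument=value, ...) on one line, values as JSON. play_rows: Moves the arm, as the interface text tells. Its arguments: {"type":"object","properties":{"deltas":{"type":"array"},"force":{"type":"number"}},"required":["deltas"]}

```bash
mkdir -p pics; python3 - <<'E'
from bench import r, eyes
import cv2,numpy as np
s=r.sense();print(s)
for n in("scene","side","wrist"):
    p=eyes.snapshot(n);cv2.imwrite(f"pics/{n}0.png",p[:,:,::-1])
    c=eyes.get_calibration(n);print(n,c)
a=cv2.imread("pics/scene0.png");b=cv2.imread("pics/side0.png")
E
```

```text
{'time': 0.0, 'joint_pos': array([ 6.43812410e+01,  7.51664421e+00,  8.53290186e+01, -1.45259837e-03,
        8.72614429e+01, -4.89406097e+00]), 'qd': array([ 0.03958256, -0.0026076 , -0.07221602,  0.03660152,  0.00144003,
        0.03238295]), 'joint_efforts': array([ 7.00832697e-04, -5.69386089e+01, -5.00570726e+01,  9.58537203e-05,
        1.44327982e-02, -1.32480599e-05]), 'tool_pos': array([212.0860534 , 560.6787866 , 230.23091592]), 'tcp_rot': array([-1.79893161e+02, -7.69205509e-03,  1.59275366e+02]), 'ft_force': array([0.616574  , 0.11963081, 0.39738703]), 'wrist_torque': array([ 0.02506567, -0.02652664, -0.03821271]), 'finger_gap': 85.56222788673294}
scene {'mtx': array([[402.87057215,   0.        , 278.05996314],
       [  0.        , 402.87057215, 210.44145683],
       [  0.        ,   0.        ,   1.        ]]), 'R': array([[ 0.89034998, -0.45527094, -0.00230034],
       [-0.23237968, -0.45009651, -0.86221391],
       [ 0.39150556,  0.76820668, -0.50653913]]), 't': array([-556.48694361,  187.05829221, 1315.68336951])}
side {'mtx': array([[538.74712274,   0.        , 275.41866258],
       [  0.        , 538.74712274, 208.28884271],
       [  0.        ,   0.        ,   1.        ]]), 'R': array([[-0.9988924 , -0.04655909, -0.00679815],
       [-0.02469229,  0.64168381, -0.7665717 ],
       [ 0.04005315, -0.76555479, -0.64212274]]), 't': array([ 585.56972487,  175.08616241, 2150.26342854])}
wrist {'mtx': array([[375.74651509,   0.        , 278.91959207],
       [  0.        , 375.74651509, 207.18166215],
       [  0.        ,   0.        ,   1.        ]]), 'T_tool_cam': array([[-1.53793185e-04, -9.63499890e-01, -2.67708681e-01,
         6.75918987e+01],
       [ 9.99999774e-01,  2.72292321e-05, -6.72479171e-04,
        -4.34635125e-01],
       [ 6.55223110e-04, -2.67708724e-01,  9.63499668e-01,
        -1.41748751e+02],
       [ 0.00000000e+00,  0.00000000e+00,  0.00000000e+00,
         1.00000000e+00]])}
```

View pics/scene0.png

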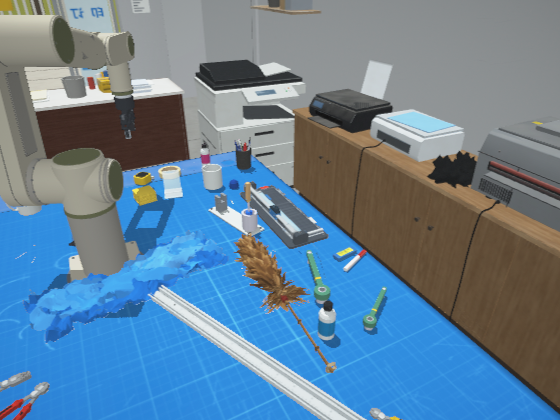

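View pics/side0.png

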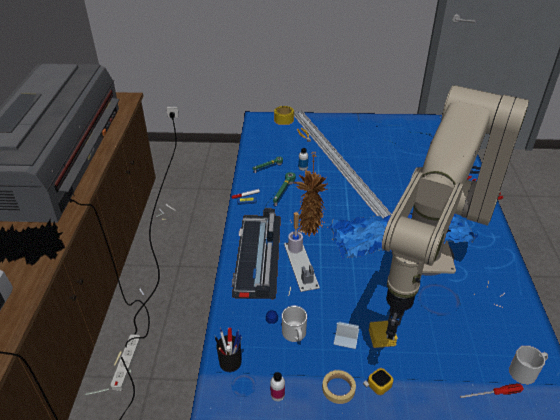

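The scene view shows the fixture at (240,213), the mug at (212,177), the magnet at (234,184), and two green levers at (318,275) and (375,308). The side view shows the fixture at (300,260), the mug at (294,324), and levers at (285,187) and (268,164).

```bash
python3 - <<'E'
import cv2
a=cv2.imread("pics/scene0.png");b=cv2.imread("pics/side0.png")
cv2.imwrite("pics/c1.png",cv2.resize(a[155:340,190:400],None,fx=3.2,fy=3.2,interpolation=cv2.INTER_CUBIC))
cv2.imwrite("pics/c2.png",cv2.resize(b[145:355,210:340],None,fx=2.8,fy=2.8,interpolation=cv2.INTER_CUBIC))
E
```

```text
(no output)
```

View pics/c1.png

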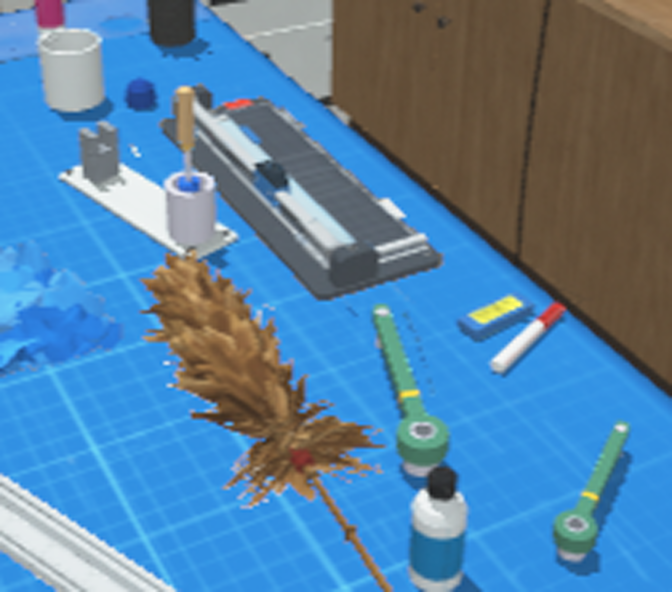

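View pics/c2.png

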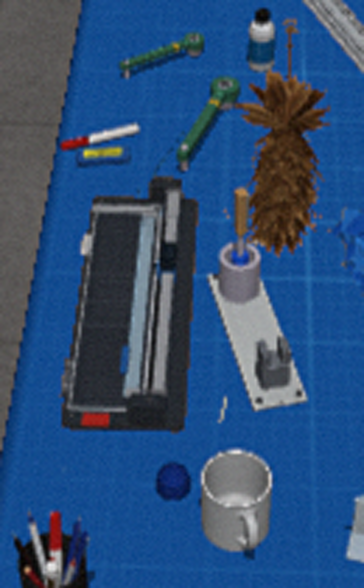

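```bash
cat > h.py <<'E'
import numpy as np, cv2
from scipy.spatial.transform import Rotation as Ro
def P(c): return c["mtx"]@np.c_[c["R"],c["t"]]
def tri(Ps,uv):
    A=np.vstack([[u*p[2]-p[0],v*p[2]-p[1]] for p,(u,v) in zip(Ps,uv)])
    X=np.linalg.lstsq(A[:,:3],-A[:,3],rcond=None)[0]
    return X
def proj(p,X):
    q=p@np.r_[X,1]; return q[:2]/q[2]
def wristP(c,s):
    T=np.eye(4);T[:3,:3]=Ro.from_euler('xyz',s["tcp_rot"],degrees=True).as_matrix();T[:3,3]=s["tool_pos"]
    M=np.linalg.inv(T@c["T_tool_cam"]); return c["mtx"]@M[:3]
def plane(p,uv,z):  # pixel ray with height z
    A=np.array([[uv[0]*p[2]-p[0]],[uv[1]*p[2]-p[1]]]).reshape(2,4)
    return np.r_[np.linalg.solve(A[:,:2],-(A[:,2]*z+A[:,3])),z]
E
python3 - <<'E'
from bench import eyes
from h import *
ps=[P(eyes.get_calibration(n)) for n in("scene","side")]
pts=dict(brushtop=((185,90),(242,190)),sleeve=((190,181),(241,255)),post=((100,135),(274,352)),mug=((71,43),(237,480)),hub=((424,430),(226,90)),pin=((381,312),(184,163)),band=((409,394),(213,110)),hub2=((576,525),(195,42)),pin2=((621,428),(126,70)),bottle=((442,475),(262,14)),magnet=((141,88),(173,478)),marker=((527,338),(100,135)),cs=((495,317),(103,153)))
np.set_printoptions(precision=1,suppress=True)
for k,(a,b) in pts.items():
    uv=[((a[0]+.5)/3.2-.5+190,(a[1]+.5)/3.2-.5+155),((b[0]+.5)/2.8-.5+210,(b[1]+.5)/2.8-.5+145)]
    X=tri(ps,uv);print(k,X,[np.round(proj(p,X)-u,1) for p,u in zip(ps,uv)],np.hypot(X[0],X[1]))
E
```

```text
brushtop [506.    2.  192.6] [array([ 0.1, -0. ]), array([0.1, 0. ])] 505.9988527662754
sleeve [506.1   3.9  74.7] [array([-0.3,  0.1]), array([-0.2, -0.1])] 506.1420770515447
post [459.4 177.4  62.7] [array([-0.3,  0.1]), array([-0.2, -0.1])] 492.42451649827956
mug [503.9 409.5  84.6] [array([-0.3,  0.1]), array([-0.2, -0.1])] 649.2845773968297
hub [ 539.6 -439.8   33.8] [array([-1.4,  0.6]), array([-0.5, -0.3])] 696.1285380104086
pin [ 601.3 -258.1   25.8] [array([-1.7,  0.8]), array([-0.7, -0.4])] 654.3260528705566
band [ 558.3 -387.7   31. ] [array([-0.8,  0.3]), array([-0.3, -0.1])] 679.7451380357564
hub2 [ 596.5 -589.8   24.2] [array([-1.3,  0.6]), array([-0.4, -0.2])] 838.7980262718199
pin2 [ 710.8 -509.1   20.5] [array([-1.6,  0.9]), array([-0.5, -0.4])] 874.3106788585347
bottle [ 481.1 -557.6  105.3] [array([-0.3,  0.1]), array([-0.1, -0. ])] 736.4470555201143
magnet [583.6 357.8  19.9] [array([-0.1,  0.1]), array([-0.1, -0. ])] 684.5819182463695
marker [ 736.8 -343.     7.2] [array([ 0.8, -0.4]), array([0.3, 0.2])] 812.7530270828297
cs [ 728.2 -297.7    7. ] [array([ 0.6, -0.3]), array([0.3, 0.2])] 786.6631925900361
```

Candidates: of the two green levers, the nearer one at scene (318,275) is the larger (180 mm from hub to pin, against 140 mm for the one at (375,308)), so it is the one meant. The only brush in a sleeve is at (248,185). The feather duster at (265,270) is no part of the job. The mug by the fixture at (212,177) is meant, not the far one at side (527,365).

```bash
cat >> h.py <<'E'
def plan(s,xyz,yaw,g,step=58,ang=9.5,n=None,level=True):
    """rows (m, rad in tool axes) from state s to a tool-down pose; min-jerk-less straight line"""
    p=np.array(s["tool_pos"],float);R=Ro.from_euler('xyz',s["tcp_rot"],degrees=True)
    G=Ro.from_euler('xyz',[180,0,yaw],degrees=True);d=np.array(xyz,float)-p
    rv=(R.inv()*G).as_rotvec()
    n=n or max(1,int(np.ceil(max(np.linalg.norm(d)/step,np.degrees(np.linalg.norm(rv))/ang))))
    rows=[]
    for i in range(n):
        Ri=R*Ro.from_rotvec(rv*i/n); rows.append([[round(float(x),4) for x in Ri.inv().apply(d/n)/1000],[round(float(x),3) for x in rv/n],g])
    print(n,"rows");
    for q in rows: print(str(q)+",")
E
python3 - <<'E'
from bench import r
from h import *
plan(r.sense(),(506,3,240),105,0)
E
```

```text
11 rows
[[-0.0429, -0.038, -0.0008], [-0.0, 0.0, 0.086], 0],
[[-0.046, -0.0341, -0.0008], [-0.0, 0.0, 0.086], 0],
[[-0.0488, -0.0301, -0.0008], [-0.0, 0.0, 0.086], 0],
[[-0.0512, -0.0257, -0.0008], [-0.0, 0.0, 0.086], 0],
[[-0.0532, -0.0212, -0.0008], [-0.0, 0.0, 0.086], 0],
[[-0.0549, -0.0166, -0.0008], [-0.0, 0.0, 0.086], 0],
[[-0.0561, -0.0118, -0.0009], [-0.0, 0.0, 0.086], 0],
[[-0.0569, -0.0069, -0.0009], [-0.0, 0.0, 0.086], 0],
[[-0.0573, -0.002, -0.0009], [-0.0, 0.0, 0.086], 0],
[[-0.0572, 0.0029, -0.0009], [-0.0, 0.0, 0.086], 0],
[[-0.0568, 0.0078, -0.0009], [-0.0, 0.0, 0.086], 0],
```

play_rows(deltas=[[[-0.043,-0.038,-0.001],[0,0,0.086],0],[[-0.046,-0.034,-0.001],[0,0,0.086],0],[[-0.049,-0.03,-0.001],[0,0,0.086],0],[[-0.051,-0.026,-0.001],[0,0,0.086],0],[[-0.053,-0.021,-0.001],[0,0,0.086],0],[[-0.055,-0.017,-0.001],[0,0,0.086],0],[[-0.056,-0.012,-0.001],[0,0,0.086],0],[[-0.057,-0.007,-0.001],[0,0,0.086],0]])

```text
time: 1.15
tool_pos: [425.3, 143.4, 236.3]
tcp_rot: [-179.8, 0.1, 119.0]
ft_force: [1.3, -0.3, -0.4]
finger_gap: 85.6
```

```bash
python3 - <<'E'
from bench import r
from h import *
plan(r.sense(),(506,3,240),105,0)
E
```

```text
3 rows
[[-0.054, 0.0008, -0.0011], [-0.001, 0.001, 0.082], 0],
[[-0.0538, 0.0052, -0.0012], [-0.001, 0.001, 0.082], 0],
[[-0.0531, 0.0096, -0.0012], [-0.001, 0.001, 0.082], 0],
```

play_rows(deltas=[[[-0.054,0.001,-0.001],[0,0,0.082],0],[[-0.054,0.005,-0.001],[0,0,0.082],0],[[-0.053,0.01,-0.001],[0,0,0.082],0],[[0,0,0],[0,0,0],0]])

```text
time: 1.65
tool_pos: [508.3, -6.1, 239.1]
tcp_rot: [-179.8, 0.2, 104.1]
ft_force: [-0.7, 1.1, 0.4]
finger_gap: 85.5
```

```bash
python3 - <<'E'
from bench import r,eyes
from h import *
s=r.sense();c=eyes.get_calibration("wrist");p=eyes.snapshot("wrist")
cv2.imwrite("pics/w1.png",cv2.resize(p[:,:,::-1],None,fx=1.4,fy=1.4))
print(s["tool_pos"],s["tcp_rot"])
w=wristP(c,s)
for X in((506,3,195),(506,3,75),(459,177,75)):print(proj(w,np.array(X))*1.4)
E
```

```text
[508.29237852  -6.07584304 239.14244198] [-179.83653848    0.21236618  104.10321033]
[391.22590816 305.81259085]
[391.66529998 244.57456796]
[ 385.4079569  -113.43622623]
```

View pics/w1.png

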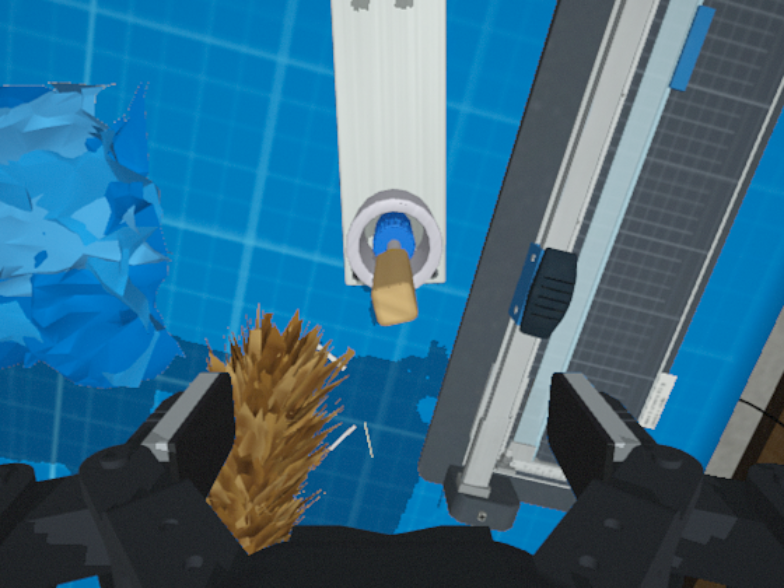

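The brush handle top is at (396,304), with its faces turned about 12° from the jaws. The sleeve rim is centred at (395,243). Both agree with the triangulated positions to within 2 mm.

```bash
python3 - <<'E'
from bench import r
from h import *
s=r.sense();plan(s,(507.5,3.5,239),116,0,n=2)
E
```

```text
2 rows
[[0.0039, 0.0009, 0.0], [-0.002, 0.001, -0.103], 0],
[[0.0038, 0.0013, 0.0], [-0.002, 0.001, -0.103], 0],
```

play_rows(deltas=[[[0.004,0.001,0],[-0.002,0.001,-0.103],0],[[0.004,0.001,0],[-0.001,0.001,-0.103],0],[[0,0,0],[0,0,0],0]])

```text
time: 2.08
tool_pos: [505.5, 6.7, 238.2]
tcp_rot: [-179.9, -0.1, 116.5]
ft_force: [-0.3, 0.2, 0.4]
finger_gap: 85.4
```

```bash
python3 - <<'E'
from bench import r
from h import *
s=r.sense();plan(s,(507.5,3.5,143),116,0,n=4)
E
```

```text
4 rows
[[-0.001, 0.0001, 0.0238], [-0.0, -0.0, 0.002], 0],
[[-0.001, 0.0001, 0.0238], [-0.0, -0.0, 0.002], 0],
[[-0.001, 0.0001, 0.0238], [-0.0, -0.0, 0.002], 0],
[[-0.001, 0.0001, 0.0238], [-0.0, -0.0, 0.002], 0],
```

play_rows(deltas=[[[-0.001,0,0.024],[0,0,0],0],[[-0.001,0,0.024],[0,0,0],0],[[-0.001,0,0.024],[0,0,0],0],[[-0.001,0,0.02],[0,0,0],0],[[0,0,0],[0,0,0],0]])

```text
time: 2.7
tool_pos: [505.9, 7.3, 144.4]
tcp_rot: [-180.0, -0.1, 116.2]
ft_force: [0.2, 0.0, 0.1]
finger_gap: 85.4
```

play_rows(deltas=[[[0,0,0],[0,0,0],1],[[0,0,0],[0,0,0],1],[[0,0,0],[0,0,0],1],[[0,0,0],[0,0,0],1],[[0,0,0],[0,0,0],1],[[0,0,0],[0,0,0],1]], force=40)

```text
time: 3.45
tool_pos: [507.6, 7.8, 148.2]
tcp_rot: [179.8, 0.0, 116.2]
ft_force: [1.3, 0.0, -0.2]
finger_gap: 15.4
```

play_rows(deltas=[[[0,0,-0.015],[0,0,0],1],[[0,0,-0.015],[0,0,0],1],[[0,0,-0.013],[0,0,0],1],[[0,0,0],[0,0,0],1]])

```text
time: 3.95
tool_pos: [508.1, 7.6, 195.6]
tcp_rot: [179.7, 0.1, 116.2]
ft_force: [-0.1, 0.2, -1.6]
finger_gap: 15.4
```

play_rows(deltas=[[[0,0,0.015],[0,0,0],1],[[0,0,0.015],[0,0,0],1],[[0,0,0.013],[0,0,0],1],[[0,0,0],[0,0,0],1]])

```text
time: 4.45
tool_pos: [507.4, 7.8, 147.6]
tcp_rot: [179.8, 0.0, 116.2]
ft_force: [-0.6, -0.0, 4.5]
finger_gap: 15.7
```

```bash
python3 - <<'E'
from bench import r,eyes
from h import *
s=r.sense();print(s["tool_pos"],s["ft_force"])
a=eyes.snapshot("scene");b=eyes.snapshot("side")
f=lambda p,x,y:cv2.resize(p[y:y+80,x:x+60,::-1],None,fx=6,fy=6,interpolation=cv2.INTER_CUBIC)
cv2.imwrite("pics/d1.png",np.hstack([f(a,215,155),f(b,265,185)]))
E
```

```text
[507.35984534   7.78631655 147.57484903] [-0.57244816 -0.02504029  4.46172155]
```

View pics/d1.png

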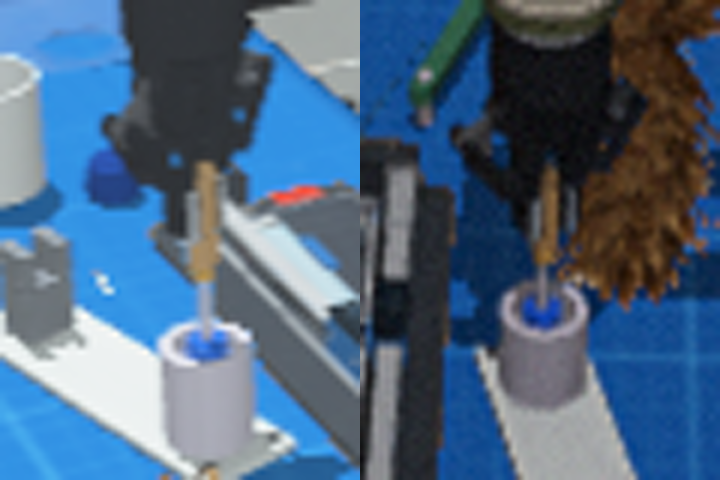

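The picture shows the brush held upright with its foot back at the sleeve floor (4.5 N upward contact). I'll do the second stroke now.

play_rows(deltas=[[[0,0,-0.015],[0,0,0],1],[[0,0,-0.015],[0,0,0],1],[[0,0,-0.013],[0,0,0],1],[[0,0,0],[0,0,0],1]])

```text
time: 5.05
tool_pos: [507.9, 7.7, 195.6]
tcp_rot: [179.7, 0.1, 116.2]
ft_force: [-0.5, 0.4, -1.8]
finger_gap: 15.6
```

play_rows(deltas=[[[0,0,0.015],[0,0,0],1],[[0,0,0.015],[0,0,0],1],[[0,0,0.013],[0,0,0],1],[[0,0,0.001],[0,0,0],1],[[0,0,0],[0,0,0],1]])

```text
time: 5.68
tool_pos: [507.5, 7.5, 147.4]
tcp_rot: [179.8, 0.1, 116.2]
ft_force: [-2.3, -0.0, 12.6]
finger_gap: 15.1
```

play_rows(deltas=[[[0,0,-0.027],[0,0,0],1],[[0,0,-0.03],[0,0,0],1],[[0,0,-0.03],[0,0,0],1],[[0,0,-0.025],[0,0,0],1],[[0,0,0],[0,0,0],1]])

```text
time: 6.3
tool_pos: [504.6, 7.6, 255.3]
tcp_rot: [-179.7, -0.2, 116.2]
ft_force: [0.2, 0.2, -0.8]
finger_gap: 15.5
```

```bash
python3 - <<'E'
from bench import r,eyes
from h import *
for n,a in(("scene",((71+.5)/3.2-.5+190,(43+.5)/3.2-.5+155)),("side",((237+.5)/2.8-.5+210,(480+.5)/2.8-.5+145))):print(plane(P(eyes.get_calibration(n)),a,91))
s=r.sense();plan(s,(504,407,265),116,1)
E
```

```text
[500.99486709 395.95864361  91.        ]
[503.23421129 414.85495121  91.        ]
7 rows
[[0.0513, 0.0251, -0.0013], [-0.001, -0.001, 0.0], 1],
[[0.0513, 0.025, -0.0013], [-0.001, -0.001, 0.0], 1],
[[0.0513, 0.025, -0.0013], [-0.001, -0.001, 0.0], 1],
[[0.0513, 0.025, -0.0013], [-0.001, -0.001, 0.0], 1],
[[0.0513, 0.025, -0.0013], [-0.001, -0.001, 0.0], 1],
[[0.0513, 0.025, -0.0014], [-0.001, -0.001, 0.0], 1],
[[0.0513, 0.025, -0.0014], [-0.001, -0.001, 0.0], 1],
```

play_rows(deltas=[[[0.05,0.025,-0.002],[0,-0.001,0],1],[[0.051,0.025,-0.002],[0,-0.001,0],1],[[0.051,0.025,-0.002],[0,0,0],1],[[0.051,0.025,-0.001],[0,0,0],1],[[0.03,0.015,0],[0,0,0],1],[[0,0,0],[0,0,0],1]])

```text
time: 7.05
tool_pos: [501.6, 272.9, 246.8]
tcp_rot: [-178.8, -0.2, 115.9]
ft_force: [0.3, 0.5, -1.1]
finger_gap: 15.4
```

```bash
python3 - <<'E'
from bench import r,eyes
from h import *
s=r.sense();c=eyes.get_calibration("wrist");p=eyes.snapshot("wrist")
cv2.imwrite("pics/w2.png",cv2.resize(p[:,:,::-1],None,fx=1.4,fy=1.4))
w=wristP(c,s);print(s["tool_pos"],s["tcp_rot"])
np.save("w2.npy",w)
E
```

```text
[501.58551015 272.87582941 246.78708474] [-178.81808563   -0.22409911  115.92881733]
```

View pics/w2.png

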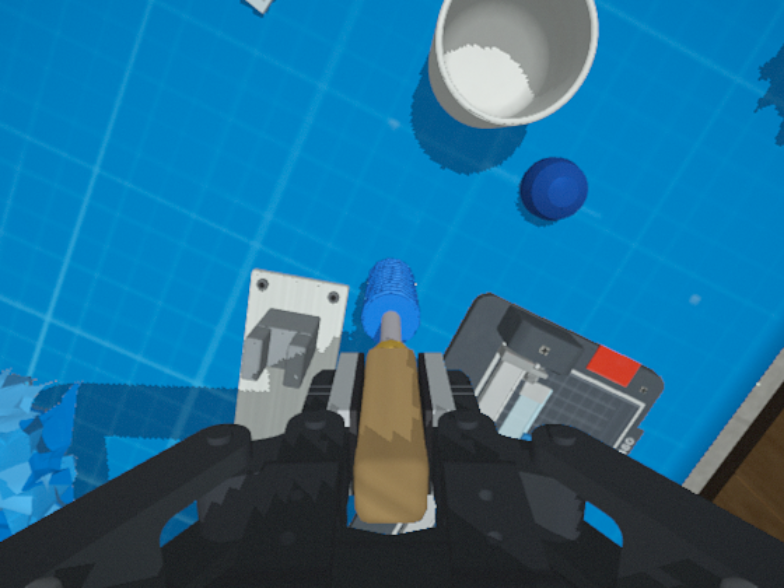

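```bash
python3 - <<'E'
from bench import r,eyes
from h import *
w=np.load("w2.npy")
m=plane(w,(513/1.4,43/1.4),91);print(m)
for a in range(0,360,90):print(proj(w,m+42*np.array([np.cos(np.radians(a)),np.sin(np.radians(a)),0]))*1.4)
s=r.sense();plan(s,(m[0]+1,m[1]-4,255),116,1,n=3)
E
```

```text
[503.80200026 405.3069324   91.        ]
[583.05836304  80.74871698]
[554.70846571 -39.71416937]
[440.81142039   4.10348369]
[474.3504745  119.64783023]
3 rows
[[0.0384, 0.0198, -0.0031], [-0.007, -0.001, -0.001], 1],
[[0.0384, 0.0198, -0.003], [-0.007, -0.001, -0.001], 1],
[[0.0384, 0.0199, -0.0029], [-0.007, -0.001, -0.001], 1],
```

play_rows(deltas=[[[0.04,0.021,-0.004],[-0.007,-0.001,0],1],[[0.04,0.021,-0.003],[-0.007,-0.001,0],1],[[0.036,0.018,-0.002],[-0.007,-0.001,0],1],[[0,0,0],[0,0,0],1],[[0,0,0],[0,0,0],1]])

```text
time: 7.72
tool_pos: [506.3, 397.5, 247.6]
tcp_rot: [-179.5, 0.2, 115.4]
ft_force: [1.0, -0.3, -0.9]
finger_gap: 15.7
```

```bash
python3 - <<'E'
from bench import r,eyes
from h import *
a=eyes.snapshot("scene");b=eyes.snapshot("side")
f=lambda p,x,y:cv2.resize(p[y:y+80,x:x+60,::-1],None,fx=6,fy=6,interpolation=cv2.INTER_CUBIC)
cv2.imwrite("pics/d2.png",np.hstack([f(a,180,130),f(b,265,265)]))
s=r.sense();plan(s,(504,409,149),116,1,n=5)
E
```

```text
5 rows
[[0.0024, 0.0007, 0.0198], [-0.002, 0.001, -0.002], 1],
[[0.0023, 0.0007, 0.0198], [-0.002, 0.001, -0.002], 1],
[[0.0023, 0.0007, 0.0198], [-0.002, 0.001, -0.002], 1],
[[0.0023, 0.0007, 0.0198], [-0.002, 0.001, -0.002], 1],
[[0.0023, 0.0006, 0.0198], [-0.002, 0.001, -0.002], 1],
```

View pics/d2.png

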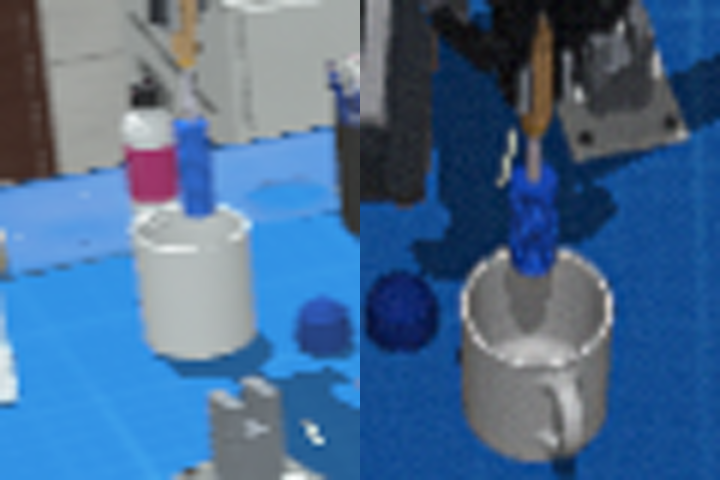

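The brush foot hangs about 10 mm towards the rear of the mug mouth. I'll centre it, then lower.

play_rows(deltas=[[[0.008,0.002,-0.002],[0,0,0],1],[[0.004,0.001,0],[0,0,0],1],[[0,0,0],[0,0,0],1],[[0,0,0.015],[0,0,0],1],[[0,0,0.02],[0,0,0],1],[[0,0,0.02],[0,0,0],1],[[0,0,0.015],[0,0,0],1],[[0,0,0],[0,0,0],1]])

```text
time: 8.82
tool_pos: [502.7, 406.8, 172.7]
tcp_rot: [-179.3, 0.2, 115.3]
ft_force: [0.1, 1.0, -0.5]
finger_gap: 15.2
```

play_rows(deltas=[[[0,0,0.01],[0,0,0],1],[[0,0,0.009],[0,0,0],1],[[0,0,0.003],[0,0,0],1],[[0,0,0.001],[0,0,0],1],[[0,0,0],[0,0,0],1]])

```text
time: 9.45
tool_pos: [503.5, 407.3, 150.0]
tcp_rot: [-179.5, 0.2, 115.3]
ft_force: [0.3, -0.4, 0.2]
finger_gap: 15.6
```

play_rows(deltas=[[[0,0,0],[0,0,0],0],[[0,0,0],[0,0,0],0],[[0,0,0],[0,0,0],0],[[0,0,0],[0,0,0],0],[[0,0,-0.02],[0,0,0],0],[[0,0,-0.03],[0,0,0],0],[[0,0,-0.04],[0,0,0],0],[[0,0,-0.03],[0,0,0],0]])

```text
time: 10.45
tool_pos: [503.7, 407.7, 276.1]
tcp_rot: [-179.4, 0.2, 115.3]
ft_force: [0.5, 0.1, 0.6]
finger_gap: 85.6
```

```bash
python3 - <<'E'
from bench import r,eyes
from h import *
a=eyes.snapshot("scene");b=eyes.snapshot("side")
f=lambda p,x,y:cv2.resize(p[y:y+80,x:x+60,::-1],None,fx=6,fy=6,interpolation=cv2.INTER_CUBIC)
cv2.imwrite("pics/d3.png",np.hstack([f(a,180,130),f(b,265,285)]))
# lever refinement in scene/side full res pixels: bar centre plan target
s=r.sense();print(s["tool_pos"],s["ft_force"]);plan(s,(545,-330,250),71,0)
E
```

```text
[505.12456497 408.74907879 279.44108389] [-0.02953962  0.82266711  1.03153353]
13 rows
[[-0.0527, -0.0215, 0.0025], [-0.0, 0.0, 0.059], 0],
[[-0.0539, -0.0183, 0.0025], [-0.0, 0.0, 0.059], 0],
[[-0.0549, -0.0151, 0.0024], [-0.0, 0.0, 0.059], 0],
[[-0.0557, -0.0118, 0.0024], [-0.0, 0.0, 0.059], 0],
[[-0.0563, -0.0085, 0.0024], [-0.0, 0.0, 0.059], 0],
[[-0.0567, -0.0051, 0.0024], [-0.0, 0.0, 0.059], 0],
[[-0.0569, -0.0017, 0.0024], [-0.0, 0.0, 0.059], 0],
[[-0.0569, 0.0017, 0.0024], [-0.0, 0.0, 0.059], 0],
[[-0.0567, 0.005, 0.0023], [-0.0, 0.0, 0.059], 0],
[[-0.0563, 0.0084, 0.0023], [-0.0, 0.0, 0.059], 0],
[[-0.0557, 0.0117, 0.0023], [-0.0, 0.0, 0.059], 0],
[[-0.0549, 0.015, 0.0023], [-0.0, 0.0, 0.059], 0],
[[-0.0539, 0.0182, 0.0023], [-0.0, 0.0, 0.059], 0],
```

View pics/d3.png

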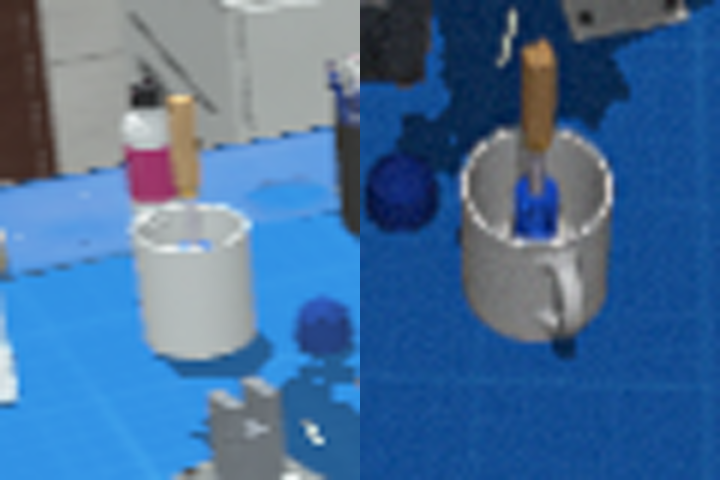

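The brush stands in the mug, released, and the mug is upright.

play_rows(deltas=[[[-0.053,-0.021,0.003],[0,0,0.059],0],[[-0.054,-0.018,0.003],[0,0,0.059],0],[[-0.055,-0.015,0.003],[0,0,0.059],0],[[-0.056,-0.012,0.003],[0,0,0.059],0],[[-0.056,-0.009,0.002],[0,0,0.059],0],[[-0.057,-0.005,0.002],[0,0,0.059],0],[[-0.057,-0.002,0.002],[0,0,0.059],0],[[-0.057,0.002,0.002],[0,0,0.059],0]])

```text
time: 11.55
tool_pos: [528.8, -56.0, 264.0]
tcp_rot: [179.8, 0.1, 87.8]
ft_force: [-0.3, -0.3, 0.5]
finger_gap: 85.3
```

```bash
python3 - <<'E'
from bench import r,eyes
from h import *
c=eyes.get_calibration("wrist")
w1=wristP(c,dict(tool_pos=[508.29,-6.08,239.14],tcp_rot=[-179.837,.212,104.103]));w2=np.load("w2.npy")
f=lambda w,u,v,z:plane(w,(u/1.4,v/1.4),z)
S=f(w1,395,243,75);E=f(w2,301,276,8);print("sleeve",S,"post",f(w2,283,330,75),"end",E)
d=E-S;print(np.degrees(np.arctan2(d[1],d[0])))
for q in((332,0),(446,0),(345,285),(445,283)):print(f(w1,*q,8))
s=r.sense();print(s["tool_pos"],s["tcp_rot"]);plan(s,(545,-335,255),71,0)
E
```

```text
sleeve [507.85469439   4.38979664  75.        ] post [456.79584193 200.01735654  75.        ] end [448.434103   216.88094979   8.        ]
105.62300903618853
[433.79197059 134.5241531    8.        ]
[504.22397441 152.14833472   8.        ]
[483.352417   -47.04318752   8.        ]
[554.12651659 -27.63799263   8.        ]
[528.81252962 -55.97004348 264.0144304 ] [1.79785604e+02 1.25639334e-01 8.78044695e+01]
5 rows
[[-0.0556, 0.0054, 0.0019], [0.001, 0.0, 0.059], 0],
[[-0.0552, 0.0086, 0.0019], [0.001, 0.0, 0.059], 0],
[[-0.0546, 0.0118, 0.0019], [0.001, 0.0, 0.059], 0],
[[-0.0538, 0.015, 0.0019], [0.001, 0.0, 0.059], 0],
[[-0.0529, 0.0182, 0.0018], [0.001, 0.0, 0.059], 0],
```

play_rows(deltas=[[[-0.056,0.005,0.002],[0,0,0.059],0],[[-0.055,0.009,0.002],[0,0,0.059],0],[[-0.055,0.012,0.002],[0,0,0.059],0],[[-0.054,0.015,0.002],[0,0,0.059],0],[[-0.045,0.018,0.002],[0,0,0.059],0],[[0,0,0],[0,0,0],0],[[0,0,0],[0,0,0],0]])

```text
time: 12.42
tool_pos: [543.4, -341.2, 256.2]
tcp_rot: [179.6, 0.0, 70.0]
ft_force: [-0.2, 0.3, -0.6]
finger_gap: 85.7
```

```bash
python3 - <<'E'
from bench import r,eyes
from h import *
s=r.sense();c=eyes.get_calibration("wrist");p=eyes.snapshot("wrist")
cv2.imwrite("pics/w3.png",cv2.resize(p[:,:,::-1],None,fx=1.4,fy=1.4))
w=wristP(c,s);np.save("w3.npy",w);print(s["tool_pos"],s["tcp_rot"])
for X in((539.6,-439.8,42),(557,-389,42),(600,-262,42)):print(proj(w,np.array(X))*1.4)
E
```

```text
[ 543.37357658 -341.2427455   256.22662237] [1.79641473e+02 4.74396853e-02 6.99856297e+01]
[429.61027764 371.05802747]
[429.65432398 301.09128058]
[429.04007232 100.0700883 ]
```

View pics/w3.png

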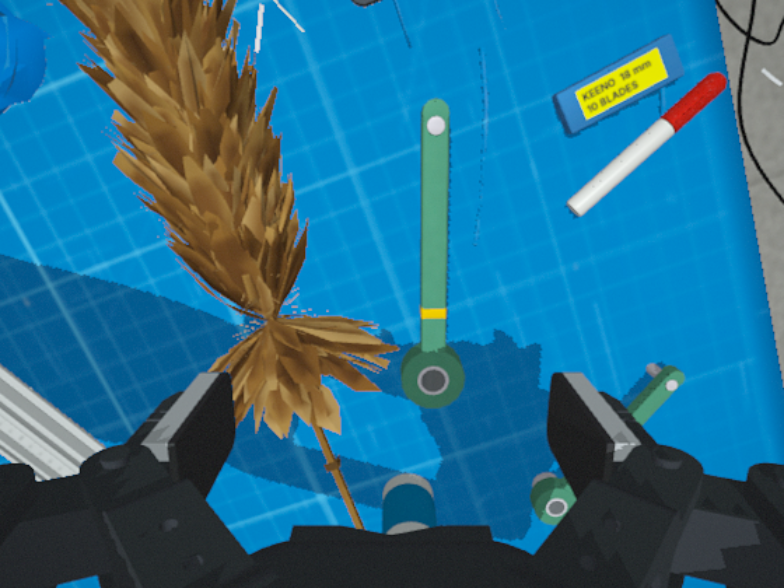

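The band is at (433,314), the hub top at (433,380) and the pin end at (436,126). Feathers come close on the left of the bar, about (390,350), so I'll go in half-closed and a few mm towards the pin.

```bash
python3 - <<'E'
from bench import r,eyes
from h import *
w=np.load("w3.npy");np.set_printoptions(precision=1,suppress=True)
H,B,Q=[plane(w,(u/1.4,v/1.4),42) for u,v in((433,380),(433,314),(436,126))]
print(H,B,Q,np.linalg.norm(Q-H),np.linalg.norm(B-H))
# height check scene+side+wrist for hub top and pin
ps=[P(eyes.get_calibration(n)) for n in("scene","side")]+[w]
for a,b,c in(((424,430),(226,90),(433,380)),((381,312),(184,163),(436,126))):
    print(tri(ps,[((a[0]+.5)/3.2-.5+190,(a[1]+.5)/3.2-.5+155),((b[0]+.5)/2.8-.5+210,(b[1]+.5)/2.8-.5+145),(c[0]/1.4,c[1]/1.4)]))
d=(Q-H)/np.linalg.norm(Q-H);yaw=np.degrees(np.arctan2(d[1],d[0]));print(yaw)
g=H+d*57;print(g);s=r.sense()
plan(s,(g[0],g[1],140),yaw,0.5,n=3)
E
```

```text
[ 539.6 -447.4   42. ] [ 556.1 -398.9   42. ] [ 599.1 -278.5   42. ] 179.10730465906326 51.2651209321098
[ 539.2 -443.9   34.4]
[ 600.6 -267.3   23.5]
70.60481439414983
[ 558.6 -393.7   42. ]
3 rows
[[-0.0147, 0.0105, 0.0388], [0.002, 0.0, -0.004], 0.5],
[[-0.0147, 0.0106, 0.0388], [0.002, 0.0, -0.004], 0.5],
[[-0.0148, 0.0106, 0.0388], [0.002, 0.0, -0.004], 0.5],
```

play_rows(deltas=[[[-0.015,0.011,0.035],[0.002,0,-0.004],0.5],[[-0.015,0.011,0.035],[0.002,0,-0.004],0.5],[[-0.014,0.01,0.03],[0.002,0,-0.004],0.5],[[0,0,0],[0,0,0],0.5],[[0,0,0],[0,0,0],0.5]])

```text
time: 13.1
tool_pos: [563.1, -388.4, 159.5]
tcp_rot: [179.7, 0.1, 71.3]
ft_force: [-0.0, 0.5, -0.3]
finger_gap: 42.8
```

```bash
python3 - <<'E'
from bench import r,eyes
from h import *
s=r.sense();plan(s,(558.6,-393.7,60),70.6,0.5,n=4)
E
```

```text
4 rows
[[-0.0016, -0.0008, 0.0249], [0.002, 0.0, 0.003], 0.5],
[[-0.0016, -0.0007, 0.0249], [0.002, 0.0, 0.003], 0.5],
[[-0.0016, -0.0007, 0.0249], [0.002, 0.0, 0.003], 0.5],
[[-0.0016, -0.0007, 0.0249], [0.002, 0.0, 0.003], 0.5],
```

play_rows(deltas=[[[-0.002,-0.001,0.025],[0.001,0,0.003],0.5],[[-0.002,-0.001,0.025],[0.001,0,0.003],0.5],[[-0.002,-0.001,0.025],[0.001,0,0.003],0.5],[[-0.001,0,0.014],[0.001,0,0.003],0.5],[[0,0,0],[0,0,0],0.5]])

```text
time: 13.72
tool_pos: [564.4, -393.3, 80.9]
tcp_rot: [179.0, 0.4, 70.8]
ft_force: [-0.8, 0.1, -0.2]
finger_gap: 43.0
```

```bash
python3 - <<'E'
from bench import r,eyes
from h import *
s=r.sense();print(s["ft_force"]);plan(s,(558.6,-393.7,16),70.6,0.5,n=4)
E
```

```text
[-0.81625746  0.09803461 -0.20652837]
4 rows
[[-0.0005, -0.0016, 0.0162], [0.004, 0.002, 0.001], 0.5],
[[-0.0005, -0.0015, 0.0162], [0.004, 0.002, 0.001], 0.5],
[[-0.0005, -0.0015, 0.0162], [0.004, 0.002, 0.001], 0.5],
[[-0.0005, -0.0014, 0.0162], [0.004, 0.002, 0.001], 0.5],
```

play_rows(deltas=[[[0,-0.004,0.004],[0.006,0.002,0],0.5],[[-0.001,-0.003,0.014],[0.006,0.002,0],0.5],[[0,-0.001,0.016],[0.005,0.002,0],0.5],[[0,-0.001,0.016],[0.004,0.001,0],0.5],[[0,0,0.008],[0.003,0,0],0.5],[[0,0,0],[0,0,0],0.5]])

```text
time: 14.48
tool_pos: [556.3, -391.8, 21.2]
tcp_rot: [-179.6, -0.0, 70.9]
ft_force: [-0.4, 0.8, 0.7]
finger_gap: 42.9
```

```bash
python3 - <<'E'
from bench import r,eyes
from h import *
s=r.sense();print(s["ft_force"],s["tool_pos"]);plan(s,(558.6,-393.7,17),70.6,0.5,n=2)
E
```

```text
[-0.38141702  0.82047129  0.68591568] [ 556.27402613 -391.84139984   21.18551006]
2 rows
[[-0.0005, 0.0014, 0.0021], [-0.003, -0.0, 0.002], 0.5],
[[-0.0005, 0.0014, 0.0021], [-0.003, -0.0, 0.002], 0.5],
```

play_rows(deltas=[[[-0.001,0.002,0.003],[-0.003,0,0],0.5],[[-0.001,0.001,0.002],[-0.003,0,0],0.5],[[0,0,0.001],[0,0,0],1],[[0,0,0.001],[0,0,0],1],[[0,0,0],[0,0,0],1],[[0,0,0],[0,0,0],1],[[0,0,0],[0,0,0],1]], force=90)

```text
time: 15.35
tool_pos: [559.3, -395.6, 15.9]
tcp_rot: [179.9, 0.0, 70.8]
ft_force: [-0.7, 0.7, -0.4]
finger_gap: 16.5
```

play_rows(deltas=[[[0,0,-0.006],[0,0,0],1],[[0,0,-0.015],[0,0,0],1],[[0,0,-0.02],[0,0,0],1],[[0,0,-0.03],[0,0,0],1],[[0,0,-0.03],[0,0,0],1],[[0,0,-0.03],[0,0,0],1],[[0,0,-0.02],[0,0,0],1],[[0,0,0],[0,0,0],1]])

```text
time: 16.35
tool_pos: [558.3, -394.5, 175.9]
tcp_rot: [180.0, -0.0, 70.9]
ft_force: [0.2, -0.1, -7.8]
finger_gap: 16.2
```

```bash
python3 - <<'E'
from bench import r,eyes
from h import *
s=r.sense();print(s["ft_force"],s["wrist_torque"])
S=np.array([507,4.3]);y=105.3;d=np.array([np.cos(np.radians(y)),np.sin(np.radians(y))])
G=S+55.3*d;print(G);plan(s,(*G,180),y,1,step=40)
E
```

```text
[ 0.18886798 -0.14171564 -7.84168604] [ 0.02292475 -0.03825296 -0.05613935]
[492.40782034  57.64002524]
12 rows
[[0.0338, -0.0175, -0.0003], [0.0, -0.0, -0.05], 1],
[[0.0346, -0.0158, -0.0003], [0.0, -0.0, -0.05], 1],
[[0.0354, -0.0141, -0.0003], [0.0, -0.0, -0.05], 1],
[[0.036, -0.0123, -0.0003], [0.0, -0.0, -0.05], 1],
[[0.0366, -0.0105, -0.0003], [0.0, -0.0, -0.05], 1],
[[0.0371, -0.0086, -0.0003], [0.0, -0.0, -0.05], 1],
[[0.0375, -0.0067, -0.0003], [0.0, -0.0, -0.05], 1],
[[0.0378, -0.0049, -0.0003], [0.0, -0.0, -0.05], 1],
[[0.038, -0.003, -0.0003], [0.0, -0.0, -0.05], 1],
[[0.0381, -0.0011, -0.0003], [0.0, -0.0, -0.05], 1],
[[0.0381, 0.0008, -0.0003], [0.0, -0.0, -0.05], 1],
[[0.038, 0.0028, -0.0003], [0.0, -0.0, -0.05], 1],
```

play_rows(deltas=[[[0.034,-0.017,-0.001],[0,0,-0.05],1],[[0.035,-0.016,-0.001],[0,0,-0.05],1],[[0.035,-0.014,0],[0,0,-0.05],1],[[0.036,-0.012,0],[0,0,-0.05],1],[[0.037,-0.01,0],[0,0,-0.05],1],[[0.037,-0.009,0],[0,0,-0.05],1],[[0.037,-0.007,0],[0,0,-0.05],1],[[0.038,-0.005,0],[0,0,-0.05],1]])

```text
time: 17.35
tool_pos: [506.1, -84.5, 167.0]
tcp_rot: [-179.3, -0.4, 94.2]
ft_force: [0.8, 0.2, -7.1]
finger_gap: 16.4
```

```bash
python3 - <<'E'
from bench import r,eyes
from h import *
s=r.sense();print(s["ft_force"],s["wrist_torque"])
plan(s,(492.4,57.6,180),105.3,1,step=40)
E
```

```text
[ 0.83487882  0.15806603 -7.05145192] [ 0.03974123 -0.09027301 -0.06027967]
4 rows
[[0.0357, -0.0008, -0.003], [-0.003, -0.002, -0.048], 1],
[[0.0357, 0.0009, -0.003], [-0.003, -0.002, -0.048], 1],
[[0.0356, 0.0026, -0.0031], [-0.003, -0.002, -0.048], 1],
[[0.0354, 0.0043, -0.0032], [-0.003, -0.002, -0.048], 1],
```

play_rows(deltas=[[[0.036,-0.001,-0.003],[-0.003,-0.002,-0.048],1],[[0.036,0.001,-0.003],[-0.003,-0.002,-0.048],1],[[0.034,0.003,-0.003],[-0.003,-0.002,-0.046],1],[[0.025,0.004,-0.003],[-0.003,-0.002,-0.03],1],[[0,0,0],[0,0,0],1],[[0,0,0],[0,0,0],1]])

```text
time: 18.1
tool_pos: [488.2, 53.5, 172.5]
tcp_rot: [-179.5, -0.3, 104.7]
ft_force: [-0.5, -0.2, -7.5]
finger_gap: 16.3
```

```bash
python3 - <<'E'
from bench import r,eyes
from h import *
s=r.sense();print(s["ft_force"],s["wrist_torque"])
c=eyes.get_calibration("wrist");p=eyes.snapshot("wrist")
cv2.imwrite("pics/w4.png",cv2.resize(p[:,:,::-1],None,fx=1.4,fy=1.4))
w=wristP(c,s);np.save("w4.npy",w);print(s["tool_pos"],s["tcp_rot"])
for X in((507,4.3,75),(459.5,178,75)):print(proj(w,np.array(X))*1.4)
plan(s,(492.4,57.6,127),105.3,1,n=3)
E
```

```text
[-0.45400208 -0.20551431 -7.45405145] [-0.03099875 -0.0296565   0.00290973]
[488.24034917  53.52793817 172.50036105] [-179.45315904   -0.27602229  104.66977479]
[404.14528612 393.60375404]
[402.3097614   -8.60519975]
3 rows
[[0.0009, 0.0018, 0.0152], [-0.003, -0.002, -0.004], 1],
[[0.0009, 0.0018, 0.0152], [-0.003, -0.002, -0.004], 1],
[[0.0009, 0.0017, 0.0152], [-0.003, -0.002, -0.004], 1],
```

View pics/w4.png

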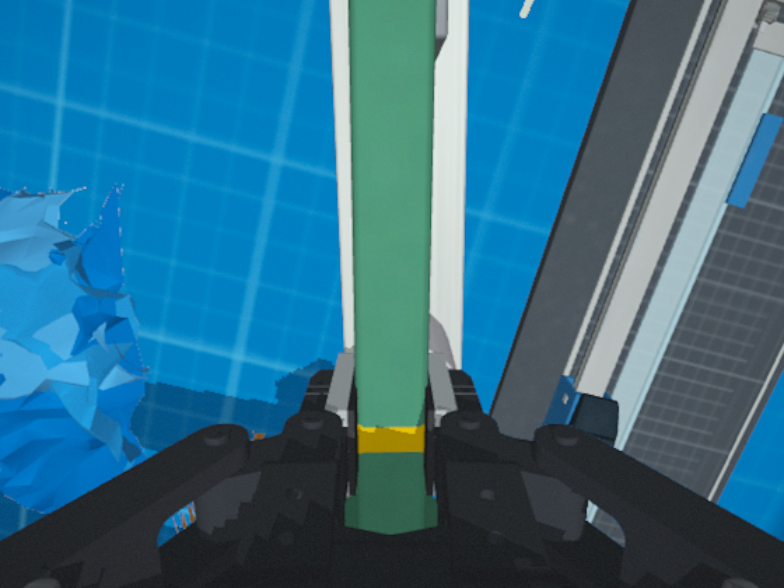

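The lever is held and lies along the tool axis; the band is at (391,438), just hub-side of the pads. I'll compute the hub and pin positions and check the plate edges.

```bash
python3 - <<'E'
from bench import r,eyes
from h import *
w=np.load("w4.npy");s=r.sense();np.set_printoptions(precision=1,suppress=True)
zt=s["tool_pos"][2]+26
B=plane(w,(391/1.4,438/1.4),zt);F=plane(w,(391.5/1.4,10/1.4),zt)
d=(F-B)[:2];d/=np.linalg.norm(d);R=Ro.from_euler('xyz',s["tcp_rot"],degrees=True)
print("band",B,"in tool",R.inv().apply(B-s["tool_pos"]),"lever yaw",np.degrees(np.arctan2(d[1],d[0])))
e=[plane(w,(u/1.4,v/1.4),8) for u,v in((332,0),(346,345),(468,0),(462,365))]
for a,b in((0,1),(2,3)):q=e[a]-e[b];print(np.degrees(np.arctan2(q[1],q[0])))
m=(e[1]+e[3])/2;print("plate centre pts",(e[0]+e[2])/2,m)
n=np.array([-np.sin(np.radians(105.3)),np.cos(np.radians(105.3))])
for q in(m,(e[0]+e[2])/2):print("offset of plate centreline from assumed",n@(q[:2]-[507,4.3]))
H=B[:2]-52*d;print("hub err",H-[507,4.3],"pin err",H+180*d-[459.5,177.9])
E
```

```text
band [489.3  50.6 198.5] in tool [ -2.9   0.  -26. ] lever yaw 104.61849815378419
105.5650867214814
105.84260107306463
plate centre pts [455.7 190.5   8. ] [509.8  -2.1   8. ]
offset of plate centreline from assumed -1.0250230957280009
offset of plate centreline from assumed 0.4003044436104548
hub err [-4.6 -4. ] pin err [-2.5 -3.4]
```

play_rows(deltas=[[[0.002,0.003,0.01],[-0.003,-0.002,-0.006],1],[[0.001,0.002,0.014],[-0.003,-0.002,-0.005],1],[[0,0.001,0.012],[-0.002,-0.001,-0.003],1],[[0,0,0.005],[0,0,0],1],[[0,0,0],[0,0,0],1],[[0,0,0],[0,0,0],1]])

```text
time: 18.9
tool_pos: [492.5, 56.2, 126.6]
tcp_rot: [-179.8, -0.0, 105.3]
ft_force: [0.1, 0.3, -6.4]
finger_gap: 16.4
```

```bash
python3 - <<'E'
from bench import r,eyes
from h import *
s=r.sense();print(s["ft_force"],s["tool_pos"],s["tcp_rot"])
plan(s,(492.3,57.2,122),105.5,1,n=2)
E
```

```text
[ 0.0807177   0.27765774 -6.43151866] [492.46948783  56.24178027 126.64816434] [-1.79762927e+02 -1.34139018e-02  1.05311578e+02]
2 rows
[[0.0005, 0.0001, 0.0023], [-0.002, -0.0, -0.002], 1],
[[0.0005, 0.0001, 0.0023], [-0.002, -0.0, -0.002], 1],
```

play_rows(deltas=[[[0.001,0,0.001],[-0.001,0,-0.002],1],[[0,0,0],[0,0,0],1],[[0,0,0],[0,0,0],1],[[0,0,0],[0,0,0],1]])

```text
time: 19.4
tool_pos: [493.1, 57.4, 127.0]
tcp_rot: [-180.0, 0.0, 105.4]
ft_force: [-0.1, 0.1, -7.6]
finger_gap: 16.6
```

```bash
python3 - <<'E'
from bench import r,eyes
from h import *
s=r.sense();print(s["tool_pos"],s["tcp_rot"],s["qd"],s["ft_force"])
a=eyes.snapshot("scene");b=eyes.snapshot("side")
f=lambda p,x,y:cv2.resize(p[y:y+115,x:x+80,::-1],None,fx=5,fy=5,interpolation=cv2.INTER_CUBIC)
cv2.imwrite("pics/d4.png",np.hstack([f(a,190,135),f(b,260,210)]))
s=r.sense();print(s["tool_pos"])
E
```

```text
[493.12786976  57.36106853 127.00057683] [-1.79963269e+02  2.08373580e-02  1.05439728e+02] [-0.03230881 -0.21501739 -0.02173189  0.00243943 -0.00951487  0.11648268] [-0.10666866  0.10460976 -7.58463567]
[493.09343808  57.34390641 126.94120537]
```

View pics/d4.png

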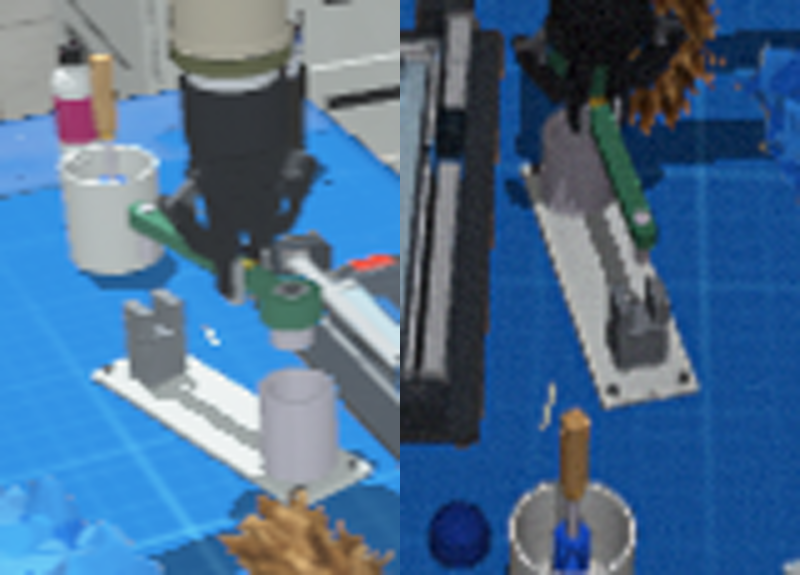

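The view shows the lever level, with the hub (292,338) just above the sleeve mouth (298,383) and the pin above the post. Before handing in, I'll check the hub against the sleeve numerically.

```bash
python3 - <<'E'
from bench import r,eyes
from h import *
p=P(eyes.get_calibration("scene"))
for n,u,v,z in(("hub",292,338,111),("rim",298,383,75)):print(n,plane(p,(190+u/5,135+v/5),z))
print(proj(p,np.array([507,4.3,111])),190+292/5,135+338/5)
print(r.hand_in())
E
```

```text
hub [506.77919112   4.51155565 111.        ]
rim [5.08122672e+02 1.51450963e-01 7.50000000e+01]
[248.47921244 202.61169757] 248.4 202.6
the job is handed in; nothing more can be done
None
```

The job is handed in, with about 20 s of the 67 s used; hand-in reports no verdict. I raised the brush about 48 mm in the sleeve and brought it back to the floor twice, feeling floor contact of 4.5 N and 12.6 N. I then stood it head-down in the white mug and let go. Finally I gripped the larger green lever about 3 mm from its band and am holding it over the fixture.

**Last checks:**
- **Tool:** upright to about 0.05° and steady, with the gripper closed on the lever and carrying about 7.5 N.
- **Lever:** its underside is about 36 mm above the sleeve rim. The hub is about 1 mm from my sleeve estimate, or about 4 mm from the rim as read off the last picture. I checked the pin by the lever and plate directions, which agree to about 0.2°; the last picture shows it above the post.
- **Rest of the scene:** the mug is upright with the brush in it, released. The magnet looks unmoved. I did not re-check the ink bottle, marker and blade case at the end, but the arm met no unexpected forces near them.

**Disagreements:** the fixed cameras and the wrist camera differed by up to 10 mm on the mug and lever. I trusted the wrist camera, which gave hub-to-pin and hub-to-band lengths within 1 mm of the stated ones. I also dropped one misread of the post top from a wrist picture, about 22 mm off the position that the other views agreed on.

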